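Set the vial wheel back one notch

ROBOT

A 7-joint arm with a two-finger parallel gripper is mounted at the origin on the work surface. World frame = base frame: x ahead of the robot, y to its left, z up, the work surface at z = 0. Lengths are in m, angles in rad, forces in N, time in s.
With the tool pointing down it reaches from about 0.4 to 0.875 m from the base axis. Payload 6.5 kg.
Tool frame: the origin (TCP) lies on the centre line of the jaws, within the pads' length; the fingertips stand 22 mm ahead of it and the grasp point (between the pads) lies 3 mm ahead of it; z points along the fingers, y is the direction in which the jaws open and shut (so a half turn about z gives the same grasp; the last joint's range is limited). The gripper opens to 85 mm and grips with 20 to 120 N. Pads are 22 mm wide; open, the fingers measure 114 mm over their backs; the gripper's body (76 mm by 85 mm) begins 54 mm behind the grasp point. The pads swing forward as they close: fully open they stand 13 mm farther back than shut.
Start: joints at [1.06, 0.536, -0.004, 1.538, 0.003, 1.067, -0.071], TCP at [0.28, -0.587, 0.229] pointing down, gripper open.
Joint ranges: [-2.7, 2.7], [-0.37, 2.16], [-1.27, 1.26], [0.24, 2.4], [-1.31, 4.45], [0.19, 1.91], [-2.76, 2.76]. Speed limits (rad/s): [2.39, 2.39, 3.14, 3.14, 3.14, 3.14, 3.14].

INTERFACE

Orientations are given as a unit quaternion [w, x, y, z].
In Python, from plant import bot, cams gives the robot as it stands.
- The arm moves only by the shell command python3 -m handwheel 'ROWS' [FORCE]. ROWS is JSON, a list of rows, each a list of 5 numbers: the opening, from -1 (shut) to 1 (fully open), then the shift along the tool's x, y, z in m, then the turn about the tool's z in degrees. A call has 1 to 12 rows; each row shifts and turns the pose as measured when the row begins, along the tool's axes as they then stand; what a row does not reach is not made up. A row lasts 1/8 s, in which the tool goes at most 62.5 mm and 10.7 degrees, less where a joint would pass 70% of its speed; a pose out of reach is approached as far as the arm can. A call with a gripper value outside its range is refused whole. The fingers move at their own pace and stop on an object; FORCE is the grip in N (left out, the last holds). Time passes only in rows, so rows that do not move let the fingers close. It gives the time, the measured TCP pose, the force and the opening at its end, in the units of the state.
- bot.observe(): the state, without advancing time (a new reading comes with each control period).
- cams.capture(name): name is "side" or "top" or "wrist"; returns a dict with "pixels" (384x512x3 uint8, red, green, blue), "intrinsics" (3x3 intrinsics, pixels), "extrinsics" (4x4, takes a point from camera to world coordinates). Camera axes: x right, y down, z forward; pixel columns grow to the right and rows downward; lengths in m; the calibration is good to about 2 mm. A picture is of the moment at which its call begins. There is no depth.
- bot.hand_in(): hands the job in, once; it reports no verdict.
The state is a dict: "clock": time; "q": joint angles; "qvel": joint speeds; "joint_efforts": joint torques, N m; "tcp_pos": TCP position; "tcp_rot": TCP orientation; "contact_force": force on the tool from outside, world axes, zero at the start; "moment": the same for the moment, N m; "opening": finger opening in m.
Only numpy, scipy, OpenCV 4.12 (cv2) and the standard library are available. Lean on these libraries where they do the work, as an engineer would, in place of code of your own. Each camera call takes 0.05 s, during which the arm holds its last target.

TASK

The vial wheel of the carousel on the bench was fed one notch too far. With a fingertip, lift the ratchet pawl out of the wheel by pushing its knobbed thumb lever outward until the pawl tips over and stays up, push the wheel back exactly one notch (clockwise seen from above) by one of its pegs, then push the lever in again so that the pawl drops fully into the new notch. Pick nothing up: leave the vials standing in the wheel and on the deck, and everything else on the bench where it is.

Things in the scene. Friction and masses are not known exactly. Their poses are not given: they have to be found in the camera images.
- carousel: Fixed vial carousel: white base 210 mm (own x) by 320 mm (own y), 30 mm tall; origin at the centre of its underside, on the wheel's vertical axis. The pawl stands on the base at own -y. A grey reader block, 75 mm tall, stands across the base at own y = +110 to +146 mm.
- wheel_top (a point): Centre of the wheel's top face, 50 mm above the bench. Flat aluminium plate 148 mm across, rimmed by 10 steel ratchet teeth out to 188 mm, 36 degrees apart, tops 52 mm up: upright face on the clockwise side, ramp on the other. On it stand a hub 18 mm tall, pegs, and five black cups 29 mm across, 14 mm tall, 36 mm from the axis, midway in angle between pegs; three hold vials, tops 95 mm up.
- wheel (a joint): Wheel angle in rad, growing backward, i.e. clockwise seen from above. Within 0.05 of 0 at the start. One notch is 0.628 (36 degrees). The nose drops fully into the new notch when the wheel is within about 0.08 of 0.628. The wheel turns with light friction (about 1 N at a peg), stays where it is left, and has end stops at -0.6 and 1.6.
- pawl (a joint): Pawl angle in rad. 0: down, nose in the notch, where it stops a backward turn. Grows as the nose rises and the lever swings outward from the wheel; the nose is clear of the teeth from about 0.4. It is weighted: past about 0.45 it falls by itself to its stop at 0.75 and stays up, below about 0.3 back to 0. It moves very lightly (under 2 N at the knob).
- pawl_pivot (a point): Middle of the pawl's pivot, 56 mm up, 118 mm from the wheel's axis at the base's own -y side; the pivot axis lies along the base's own x. It sits between two upright bracket cheeks 66 mm tall whose outer faces are 38 mm apart.
- pawl_knob (a point): Centre of the black ball knob, 18 mm across, on the pawl's upright steel thumb lever (rod 8 mm thick, 65 mm from pivot to knob centre). With the pawl down it is 99 mm from the wheel's axis and 118 mm up; with the pawl fully up, 146 mm from the axis and 114 mm up. Always at the base's own x = 0.
- pawl_nose (a point): Middle of the lower end of the pawl's nose, a steel block 8 mm wide: 84 mm from the wheel's axis and 40 mm up when the pawl is down.
- peg_0 (a point): Centre of the top of push peg 0, one of five identical upright steel pegs on the wheel, 10 mm thick, rising 35 mm from the plate (from 50 to 85 mm up), 66 mm from the wheel's axis, 72 degrees apart counterclockwise in order 0 to 4. It turns with the wheel; at wheel angle 0 peg 0 is on the carousel's own +x side.
- peg_1 (a point): Centre of the top of push peg 1, one of five identical upright steel pegs on the wheel, 10 mm thick, rising 35 mm from the plate (from 50 to 85 mm up), 66 mm from the wheel's axis, 72 degrees apart counterclockwise in order 0 to 4. It turns with the wheel; counted from peg 0.
- peg_2 (a point): Centre of the top of push peg 2, one of five identical upright steel pegs on the wheel, 10 mm thick, rising 35 mm from the plate (from 50 to 85 mm up), 66 mm from the wheel's axis, 72 degrees apart counterclockwise in order 0 to 4. It turns with the wheel; counted from peg 0.
- peg_3 (a point): Centre of the top of push peg 3, one of five identical upright steel pegs on the wheel, 10 mm thick, rising 35 mm from the plate (from 50 to 85 mm up), 66 mm from the wheel's axis, 72 degrees apart counterclockwise in order 0 to 4. It turns with the wheel; counted from peg 0.
- peg_4 (a point): Centre of the top of push peg 4, one of five identical upright steel pegs on the wheel, 10 mm thick, rising 35 mm from the plate (from 50 to 85 mm up), 66 mm from the wheel's axis, 72 degrees apart counterclockwise in order 0 to 4. It turns with the wheel; counted from peg 0.
- vial_a: In a cup of the wheel (loose, travels with it): amber glass vial with a white cap, 18 mm across and 45 mm tall; origin at the centre of its underside
- vial_b: In a cup of the wheel (loose): amber glass vial with a white cap, 18 mm across and 45 mm tall; origin at the centre of its underside
- vial_c: In a cup of the wheel (loose): amber glass vial with a white cap, 18 mm across and 45 mm tall; origin at the centre of its underside
- vial_d: Standing loose on the base's deck beside the pawl, about 75 mm to its own +x side: amber glass vial with a white cap, 18 mm across and 45 mm tall; origin at the centre of its underside
- beaker: Glass beaker, 66 mm across, 85 mm tall, on the bench; origin at the centre of its underside
- reagent: Amber reagent bottle, 62 mm across, 140 mm tall, on the bench beyond the reader block; origin at the centre of its underside
- tip_box: Grey pipette-tip box with clear lid, 120 by 82 mm, 52 mm tall, on the bench beyond the pawl; origin at the centre of its underside
- dishes: Stack of three clear dishes, 90 mm across, 41 mm tall, on the bench on the robot's side; origin at the centre of its underside
Mind the look-alikes: they are no part of the job. What is shaped like the tip_box but purple is not meant.

How it is judged:
On the way, in this order (a step that is already met when the one before it is completed fails the run):
1. the pawl is lifted and stays up, the wheel still in its first notch (value of joint pawl above 0.6 rad and value of joint wheel between -0.15 and 0.15 rad), for 0.2 s.
2. with the pawl up, the wheel is pushed back one notch (value of joint pawl above 0.45 rad and value of joint wheel between 0.4683 and 0.7483 rad), for 0.2 s.
3. the pawl is down in the new notch (value of joint pawl below 0.1 rad and value of joint wheel between 0.4683 and 0.7483 rad), for 0.2 s.
At the end, for the whole second after the job is handed in: The pawl is fully down (below 0.1 rad) in the next notch with the wheel one notch back (0.628 rad, from 0.16 short to 0.12 over) and at rest; the three vials stand in their cups on the wheel; the vial on the deck, beaker, bottle, tip box and dishes stand within 30 mm of where they were (all of step 3 and velocity of joint wheel between -0.05 and 0.05 rad/s and z of each of vial_a, vial_b, vial_c in the frame of carousel below 0.056 m and angle between each of vial_a, vial_b, vial_c, vial_d, beaker, reagent, tip_box, dishes's own z axis and vertical below 0.3 rad and distance of each of vial_d, beaker, reagent, tip_box, dishes from where it was at the start of the episode below 0.03 m); the robot touches nothing.
It fails at once if the wheel is pushed far past one notch back (value of joint wheel above 1 rad).
It fails at once if the wheel is turned forward by half a notch (value of joint wheel below -0.3 rad).
It fails at once if a vial in the wheel is lifted or tipped (z of any of vial_a, vial_b, vial_c in the frame of carousel above 0.062 m or angle between any of vial_a, vial_b, vial_c's own z axis and vertical above 0.5 rad).
It fails at once if a bystander is shoved, lifted or tipped (distance of any of vial_d, beaker, reagent, tip_box, dishes from where it was at the start of the episode above 0.03 m or angle between any of vial_d, beaker, reagent, tip_box, dishes's own z axis and vertical above 0.5 rad or height (world z) of vial_d above 0.045 m or height (world z) of any of beaker, reagent, tip_box, dishes above 0.015 m).
It also fails if it takes over 64 s, if anything falls off the work surface, if the arm or the gripper's body presses on something with over 40 N, if the wrist force passes 120 N, or if a joint passes its speed limit or range.

## Working session

There is one attempt and no reset: what is moved stays moved. The work goes in short steps, Python scripts to look and compute and a shell command to move; the robot and the scene stay as the last step left them, time stands still between calls to the robot, and variables do not carry over. Pictures are saved under pics/ and viewed, and the job is handed in when it is done.

```bash
ls; mkdir -p pics; python3 - <<'E'
from plant import bot,cams
import cv2
s=bot.observe()
print(s['clock'],s['tcp_pos'],s['tcp_rot'],s['opening'])
for n in('side','top'):
    c=cams.capture(n); cv2.imwrite(f'pics/{n}0.png',c['pixels'][:,:,::-1]); print(n,c['intrinsics'],c['extrinsics'])
E
```

```text
pics
0.0 [ 0.27938894 -0.58619374  0.22831881] [-8.25384035e-04  9.75358976e-01  2.20622127e-01 -2.51024333e-04] 0.08549519625652421
side [[412.10439797   0.         256.47930112]
 [  0.         412.10439797 192.26674645]
 [  0.           0.           1.        ]] [[-0.75879049 -0.36131447  0.54193067  0.06576857]
 [-0.65121496  0.40488707 -0.64186099  0.65007027]
 [ 0.01249294 -0.83995138 -0.54251785  0.6140337 ]
 [ 0.          0.          0.          1.        ]]
top [[464.02752572   0.         258.23890295]
 [  0.         464.02752572 184.42566854]
 [  0.           0.           1.        ]] [[ 0.00238706 -0.98520907  0.17134001  0.35438908]
 [-0.99972958  0.00161229  0.02319862  0.02614071]
 [-0.02313174 -0.17134906 -0.98493879  1.34651408]
 [ 0.          0.          0.          1.        ]]
```

View pics/side0.png

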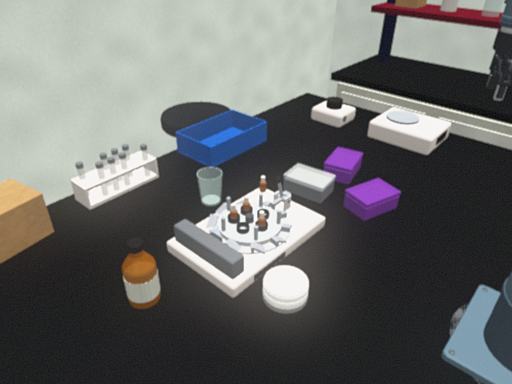

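View pics/top0.png

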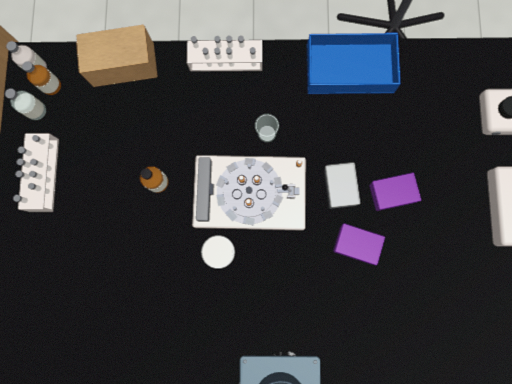

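Top view: the white carousel base is at about (250,192), with the reader on the left (+y), the pawl with its black knob at (287,187) on the right (-y), and vial_d at (299,163). The grey tip_box is at (342,185). The purple boxes are look-alikes. Next I'll measure and take close crops.

```bash
cat > h.py <<'E'
import numpy as np,cv2
from plant import bot,cams
def ray(c,u,v):
    K,T=c['intrinsics'],c['extrinsics']
    d=T[:3,:3]@np.linalg.solve(K,[u,v,1.]); return T[:3,3],d
def onz(c,u,v,z):
    o,d=ray(c,u,v); return o+d*(z-o[2])/d[2]
def proj(c,p):
    K,T=c['intrinsics'],c['extrinsics']
    q=K@(T[:3,:3].T@(np.asarray(p)-T[:3,3])); return q[:2]/q[2]
def crop(c,name,x0,y0,w,h,s):
    im=c['pixels'][y0:y0+h,x0:x0+w,::-1]
    cv2.imwrite(name,cv2.resize(im,None,fx=s,fy=s,interpolation=cv2.INTER_CUBIC))
E
python3 - <<'E'
from h import *
c=cams.capture('top'); s=cams.capture('side')
crop(c,'pics/tc.png',185,145,130,95,6); crop(s,'pics/sc.png',160,165,180,130,4)
im=c['pixels'].astype(int)
m=((im.min(2)>170)).astype(np.uint8)
m=cv2.morphologyEx(m,cv2.MORPH_CLOSE,np.ones((9,9)))
n,l,st,ce=cv2.connectedComponentsWithStats(m)
i=l[225,290]; print(st[i])
pts=np.argwhere(l==i)[:,::-1]
P=np.array([onz(c,u,v,.03)[:2] for u,v in pts]).astype(np.float32)
print(cv2.minAreaRect(P))
E
```

```text
[ 193  156  112  112 7800]
((0.5071064233779907, 0.08472412824630737), (0.31600892543792725, 0.3191069960594177), 89.17036437988281)
```

View pics/tc.png

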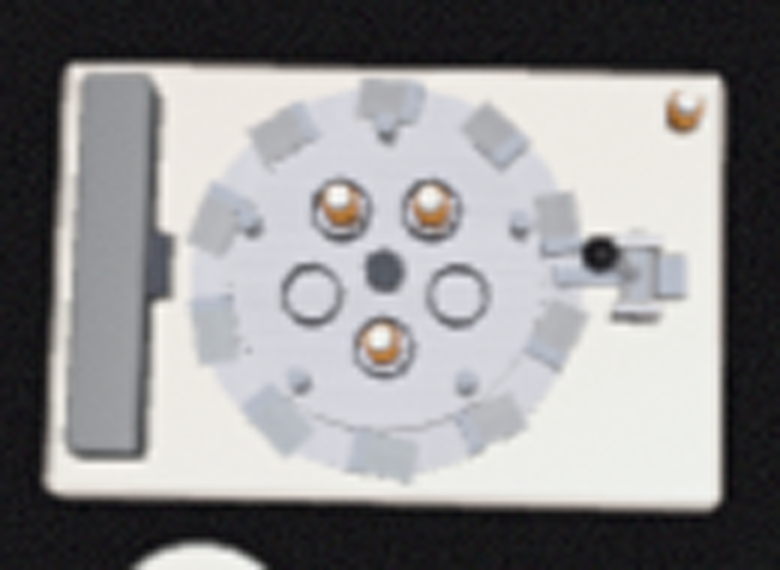

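View pics/sc.png

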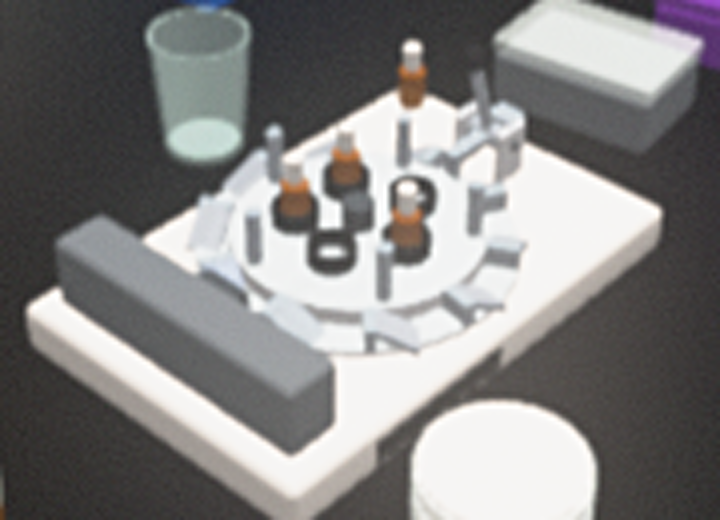

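```bash
cat > m.py <<'E'
from h import *
c=cams.capture('top'); s=cams.capture('side')
im=c['pixels'].astype(int)
m=(im.min(2)>120).astype(np.uint8); m[:,:188]=0; m[:,315:]=0; m[:140]=0; m[232:]=0
m=cv2.morphologyEx(m,cv2.MORPH_CLOSE,np.ones((5,5)))
n,l,st,ce=cv2.connectedComponentsWithStats(m)
i=l[222,290]; print(st[i])
P=np.array([onz(c,u,v,.03)[:2] for u,v in np.argwhere(l==i)[:,::-1]]).astype(np.float32)
print('rect',cv2.minAreaRect(P))
for u,v in [(67,64),(722,76),(720,510),(47,497)]: print('corner',onz(c,185+u/6-.4,145+v/6-.4,.03))
print('hub',onz(c,185+385/6-.4,145+270/6-.4,.068))
# dark knob
g=im.max(2); k=np.zeros_like(g); k[182:193,280:293]=1
k=(k*(g<60)).astype(np.uint8); ys,xs=np.nonzero(k); print('knob px',xs.mean(),ys.mean(),len(xs), onz(c,xs.mean(),ys.mean(),.118))
for n,(u,v) in enumerate([(387,133),(253,225),(300,383),(467,383),(520,225)]): print('peg',n,onz(c,185+u/6-.4,145+v/6-.4,.082))
E
python3 m.py
```

```text
[ 192  156  114   74 8016]
rect ((0.5621503591537476, 0.08350638300180435), (0.320029616355896, 0.21003422141075134), 88.76203155517578)
corner [0.67018221 0.2399313  0.03      ]
corner [ 0.66322096 -0.07826177  0.03      ]
corner [ 0.45361402 -0.07421448  0.03      ]
corner [0.45955944 0.24406448 0.03      ]
hub [0.56217223 0.08268511 0.068     ]
knob px 284.625 187.0 16 [ 0.56097807 -0.01572249  0.118     ]
peg 0 [0.62435131 0.08151599 0.082     ]
peg 1 [0.58105423 0.14325497 0.082     ]
peg 2 [0.50757156 0.12067892 0.082     ]
peg 3 [0.50753988 0.04426258 0.082     ]
peg 4 [0.58083758 0.01987768 0.082     ]
```

Candidates for the knob in the top view: the black ball at (285,187), the dark hub at (249,190), and the dark reader tab at (211,189). I choose (285,187). It is round and sits on the lever at own -y, and its ray at z=0.118 gives (0.561,-0.016) against (0.560,-0.0155) predicted from the base. The base rectangle measures 320×210 mm, centred at (0.562,0.0835), yaw about -1.2°. The crop confirms the choice. First move: close the gripper and align the tool with the world.

```bash
python3 -m handwheel '[[-1,0,0,0,8.5],[-1,0,0,0,8.5],[-1,0,0,0,8.5],[-1,0,0,0,0],[-1,0,0,0,0]]' 20
```

```text
clock: 0.92
tcp_pos: [0.2794, -0.5862, 0.2284]
tcp_rot: [-0.001, 1.0, -0.005, -0.0]
contact_force: [-0.7, 0.3, -0.4]
opening: 0.0
```

```bash
python3 -m handwheel '[[-1,0.024,-0.05,0,0],[-1,0.024,-0.05,0,0],[-1,0.024,-0.05,0,0],[-1,0.024,-0.05,0,0],[-1,0.024,-0.05,0,0],[-1,0.024,-0.05,0,0],[-1,0.024,-0.05,0,0],[-1,0.024,-0.05,0,0],[-1,0.024,-0.05,0,0],[-1,0.024,-0.05,0,0],[-1,0.024,-0.05,0,0],[-1,0,0,0,0]]'
```

```text
clock: 2.42
tcp_pos: [0.5516, -0.0199, 0.2298]
tcp_rot: [0.001, 1.0, 0.009, 0.003]
contact_force: [-0.5, -0.7, 0.6]
opening: 0.0003
```

```bash
python3 -m handwheel '[[-1,0.008,-0.041,0,2],[-1,0,0,0,0],[-1,0,0,0,0]]'; python3 - <<'E'
from h import *
c=cams.capture('wrist'); cv2.imwrite('pics/w1.png',c['pixels'][:,:,::-1])
s=cams.capture('side'); crop(s,'pics/s1.png',160,80,180,200,3)
E
```

```text
clock: 2.8
tcp_pos: [0.5589, 0.0194, 0.2297]
tcp_rot: [0.002, 1.0, -0.007, 0.003]
contact_force: [-0.1, 0.3, 0.2]
opening: -0.0
```

View pics/w1.png

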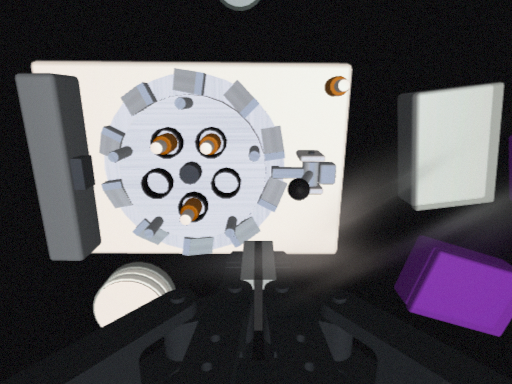

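View pics/s1.png

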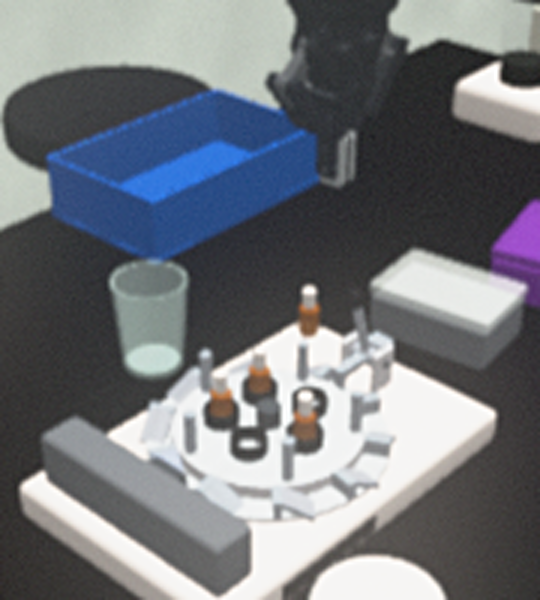

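Wrist view: knob at (299,188), the shut fingertips at (258,260) above it, wheel hub at (190,173), peg tops at about (181,103), (113,157), (155,226), (231,228) and (254,153). I'll cross-check positions from this closer view.

```bash
python3 - <<'E'
from h import *
c=cams.capture('wrist')
K=c['intrinsics'];print('cam',c['extrinsics'][:3,3])
print('knob',onz(c,299,188,.118)); print('hub',onz(c,190,173,.068))
for p in [(181,103),(113,157),(155,226),(231,228),(254,153)]: print(onz(c,*p,.085))
crop(c,'pics/w1c.png',90,70,200,180,4)
E
```

```text
cam [0.63431256 0.02057507 0.37556619]
knob [ 0.56351009 -0.01299063  0.118     ]
hub [0.56634951 0.08531558 0.068     ]
[0.63112204 0.08486272 0.085     ]
[0.58576421 0.14924115 0.085     ]
[0.51921484 0.11878203 0.085     ]
[0.51596937 0.04669492 0.085     ]
[0.58738364 0.02346932 0.085     ]
```

View pics/w1c.png

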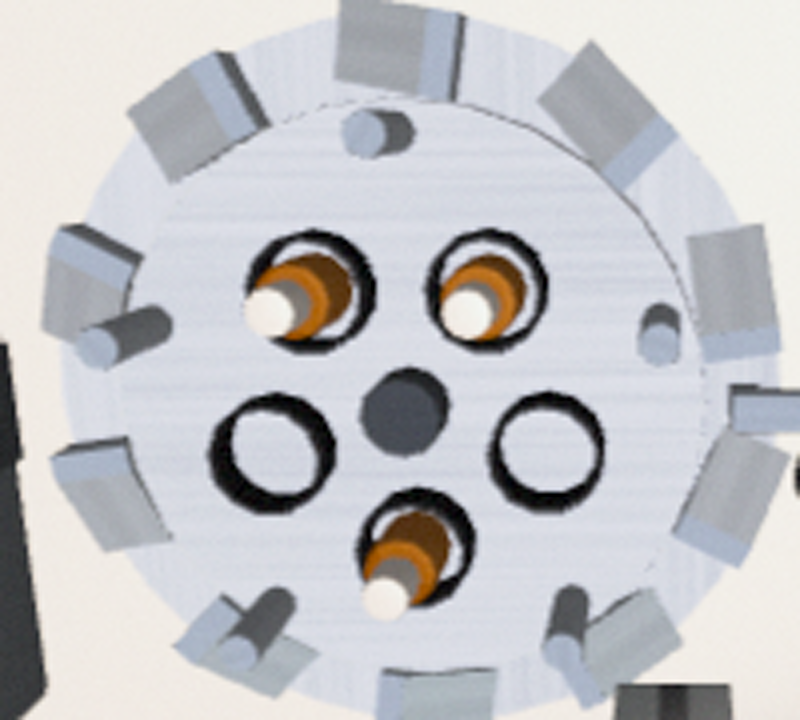

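```bash
python3 -m handwheel '[[-1,0.002,0,0.035,0],[-1,0,0,0.035,0],[-1,0,0,0.033,0],[-1,0,0,0,0],[-1,0,0,0,0]]'; python3 - <<'E'
from h import *
c=cams.capture('wrist'); crop(c,'pics/w2.png',156,80,240,200,3)
E
```

```text
clock: 3.58
tcp_pos: [0.5635, 0.0148, 0.1268]
tcp_rot: [0.002, 1.0, -0.01, 0.006]
contact_force: [1.0, -0.6, -0.6]
opening: -0.0006
```

View pics/w2.png

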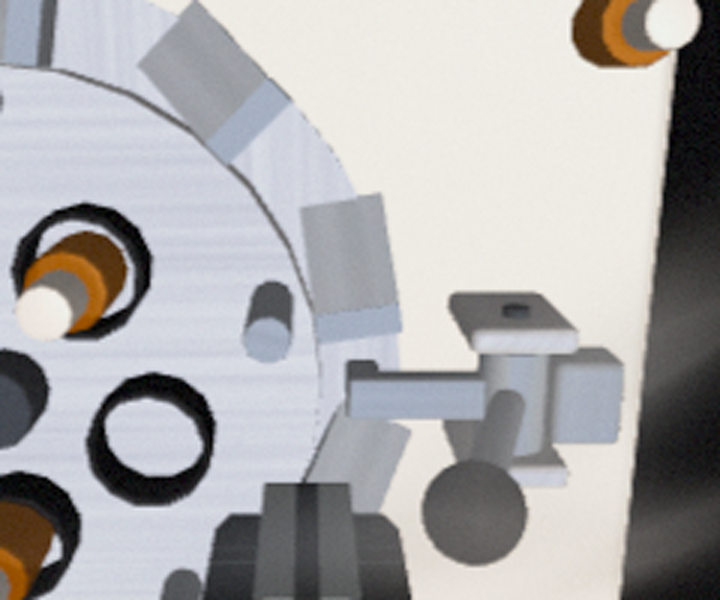

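The knob is at about (475,510) in the crop, with the shut fingertip at (307,540) on its wheel side and a visible gap, in the right row. Now I'll push outward.

```bash
python3 -m handwheel '[[-1,0,0.012,0,0],[-1,0,0.012,0,0],[-1,0,0.01,0,0],[-1,0,0.01,0,0],[-1,0,0,0,0]]'; python3 - <<'E'
from h import *
c=cams.capture('wrist'); crop(c,'pics/w3.png',156,80,240,200,3)
E
```

```text
clock: 4.25
tcp_pos: [0.5642, -0.0341, 0.1301]
tcp_rot: [0.003, 1.0, -0.011, 0.008]
contact_force: [0.4, 0.9, -0.2]
opening: -0.0
```

View pics/w3.png

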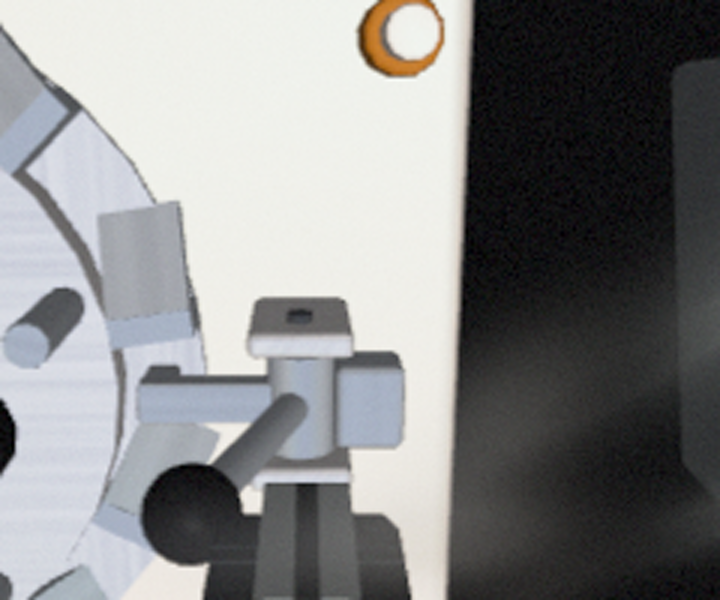

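The finger now appears outward of the knob, and the pawl is still down. I'll check the geometry before doing more.

```bash
python3 - <<'E'
from h import *
c=cams.capture('wrist'); s=bot.observe(); print(s['tcp_pos'],s['contact_force'])
t=s['tcp_pos']
for z in (0,.01,.022): print('tcp-z',z,proj(c,t-[0,0,z]))
print('knob exp',proj(c,[.561,-.0145,.118]), 'up', proj(c,[.561,-.062,.114]))
print('knob meas z.118', onz(c,156+193/3,80+512/3,.118), 'up z', onz(c,156+193/3,80+512/3,.114))
a=cams.capture('side'); crop(a,'pics/s3.png',210,130,110,110,6)
E
```

```text
[ 0.56421839 -0.03262997  0.13003603] [ 0.01361392 -0.91384039  0.0054347 ]
tcp-z 0 [258.68312025 257.88190042]
tcp-z 0.01 [258.52238809 249.08483499]
tcp-z 0.022 [258.35184545 239.75083033]
knob exp [224.43497611 253.74123944] up [312.74176417 248.48933979]
knob meas z.118 [ 0.5628342  -0.01242257  0.118     ] up z [ 0.56093169 -0.01190487  0.114     ]
```

View pics/s3.png

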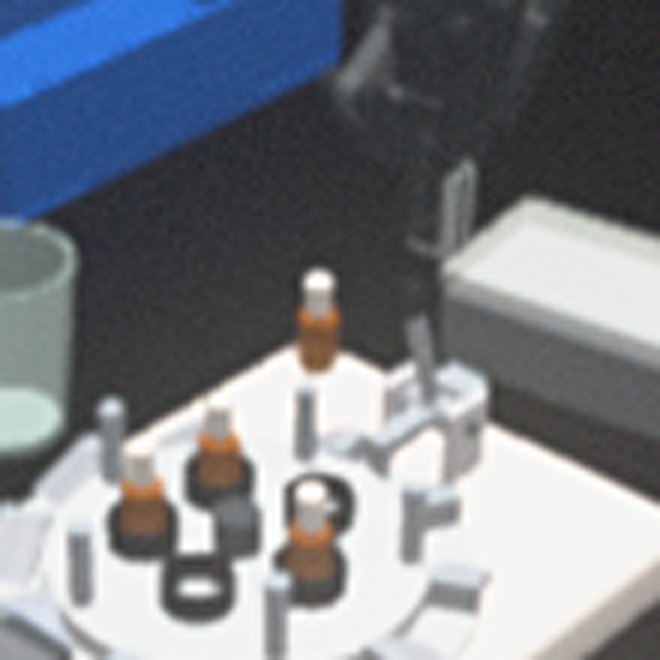

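```bash
python3 - <<'E'
from h import *
a=cams.capture('side'); w=cams.capture('wrist'); t=bot.observe()['tcp_pos']
f=lambda p:(proj(a,p)-[210,130])*6
for z in (0,.01,.022): print(z,f(t-[0,0,z]))
print('knob',f([.562,-.0145,.118]),f([.562,-.0145,.0]))
# triangulate tip from side+wrist
def tri(c1,p1,c2,p2):
    o1,d1=ray(c1,*p1);o2,d2=ray(c2,*p2)
    A=np.stack([d1,-d2],1);x=np.linalg.lstsq(A,o2-o1,rcond=None)[0]
    q1,q2=o1+x[0]*d1,o2+x[1]*d2; return (q1+q2)/2,np.linalg.norm(q1-q2)
print(tri(a,(210+455/6,130+252/6),w,(258.5,80+485/3)))
b=cams.capture('top'); crop(b,'pics/t3.png',240,150,100,75,8)
E
```

```text
0 [431.30554737 246.9646766 ]
0.01 [430.14161928 268.95070752]
0.022 [428.76187462 295.013408  ]
knob [407.1619904  292.27095858] [395.63421463 535.58889578]
(array([ 0.56421233, -0.03627895,  0.12347049]), np.float64(0.0144883745102994))
```

View pics/t3.png

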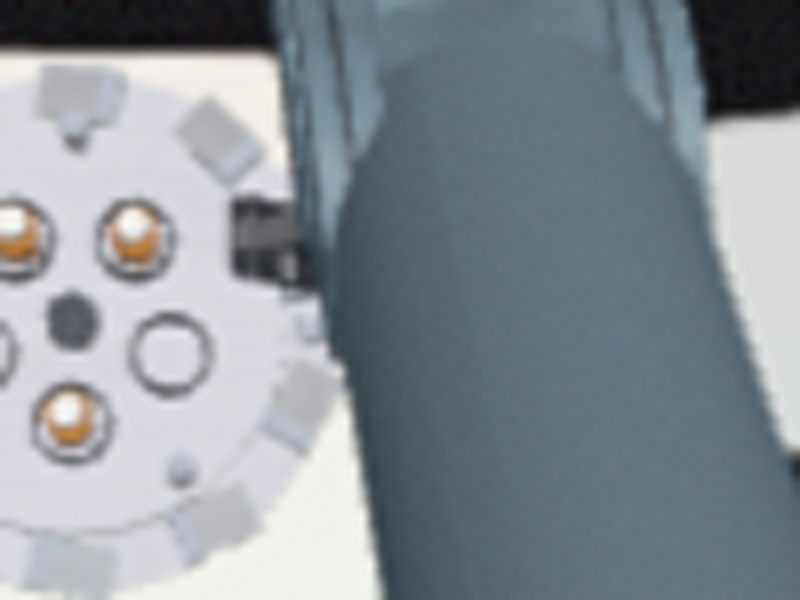

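```bash
python3 - <<'E'
from h import *
a=cams.capture('side')
a['pixels']=np.clip(255*(a['pixels']/255.)**.45,0,255).astype(np.uint8); crop(a,'pics/s4.png',240,130,75,75,8)
w=cams.capture('wrist')
w['pixels']=np.clip(255*(w['pixels']/255.)**.5,0,255).astype(np.uint8); crop(w,'pics/w4.png',190,210,130,100,6)
E
```

```text
(no output)
```

View pics/s4.png

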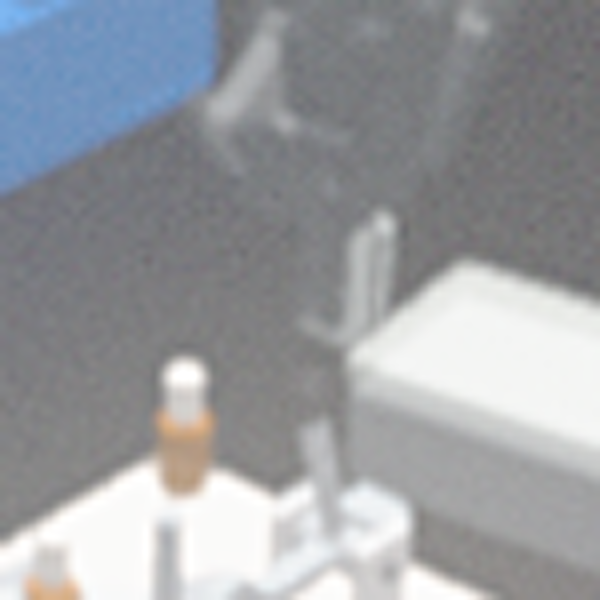

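View pics/w4.png

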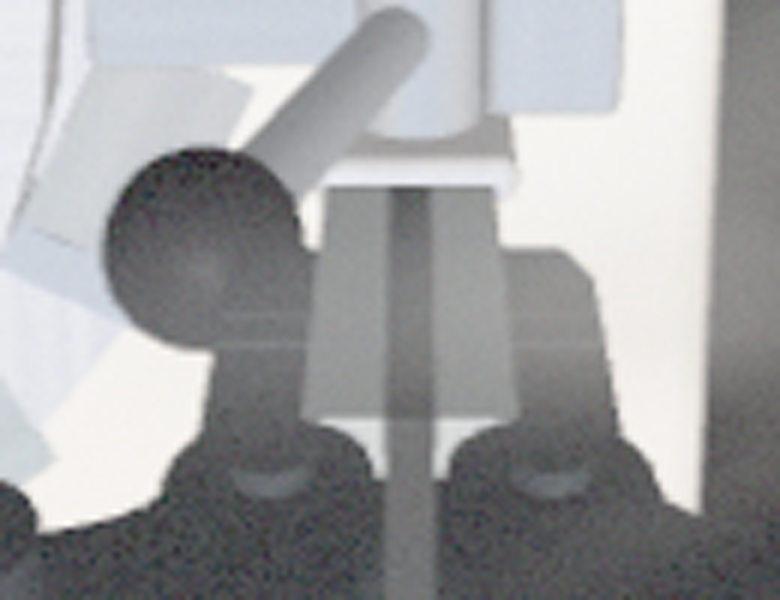

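The enhanced side view shows the fingertip's end at crop (335,335), just above the knob at (318,385). So the shut tips reach only about 8–10 mm beyond the TCP, and the finger skimmed over the knob without moving it. I'll back off over the top and try again lower.

```bash
python3 -m handwheel '[[-1,0,0,-0.025,0],[-1,0,-0.025,0,0],[-1,-0.002,-0.026,0,0],[-1,0,0,0.02,0],[-1,0,0,0.02,0],[-1,0,0,0,0],[-1,0,0,0,0]]'; python3 - <<'E'
from h import *
c=cams.capture('wrist'); crop(c,'pics/w5.png',156,100,240,200,3)
a=cams.capture('side')
a['pixels']=np.clip(255*(a['pixels']/255.)**.45,0,255).astype(np.uint8); crop(a,'pics/s5.png',240,130,75,75,8)
t=bot.observe()['tcp_pos']
for z in (0,.01,.022): print(z,(proj(a,t-[0,0,z])-[240,130])*8)
E
```

```text
clock: 5.52
tcp_pos: [0.5643, 0.0221, 0.1157]
tcp_rot: [0.002, 1.0, -0.009, 0.009]
contact_force: [0.4, -0.3, -0.4]
opening: 0.0
0 [217.14295976 442.35466411]
0.01 [216.22134557 471.85104051]
0.022 [215.12922179 506.80459794]
```

View pics/w5.png

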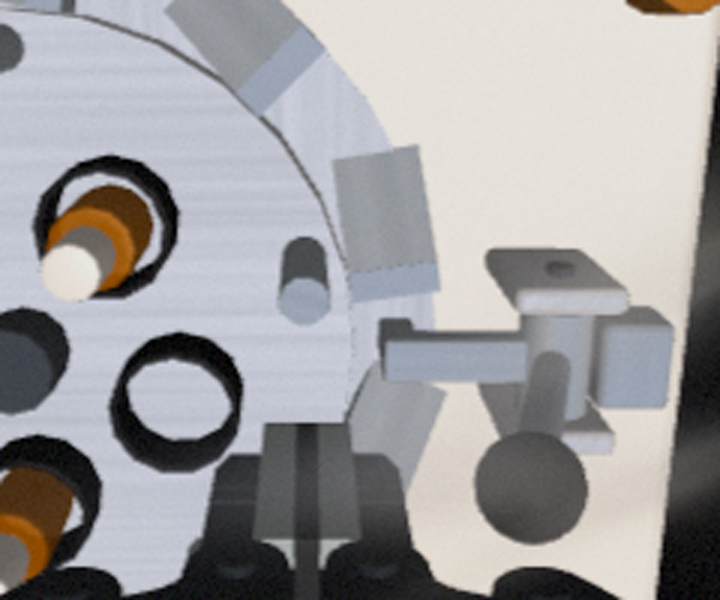

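View pics/s5.png

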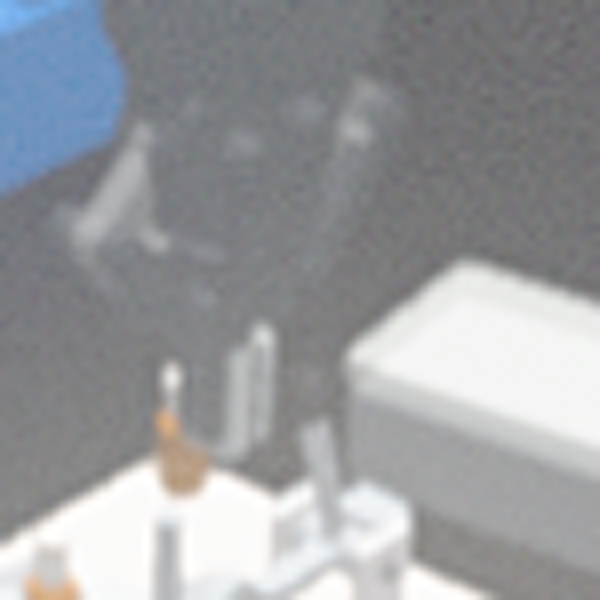

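```bash
python3 -m handwheel '[[-1,-0.002,0,0.011,0],[-1,0,0.012,0,0],[-1,0,0.012,0,0],[-1,0,0.012,0,0],[-1,0,0.01,0,0],[-1,0,0,0,0]]'; python3 - <<'E'
from h import *
c=cams.capture('wrist'); crop(c,'pics/w6.png',156,100,240,200,3)
E
```

```text
clock: 6.38
tcp_pos: [0.5622, -0.0294, 0.1054]
tcp_rot: [0.003, 1.0, -0.01, 0.01]
contact_force: [-0.3, 0.1, 0.1]
opening: 0.0002
```

View pics/w6.png

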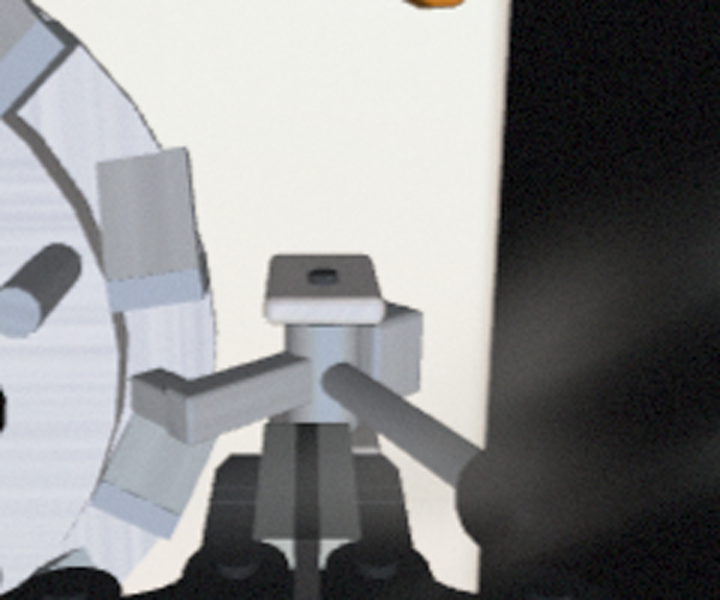

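Wrist view: the nose is raised at (190,410) and the lever leans outward with the knob at (515,500), well clear of the finger, so the pawl is over at its stop. Now I'll rise and go to the +y side of peg 0.

```bash
python3 -m handwheel '[[-1,0,0,-0.04,0],[-1,0,0,-0.035,0],[-1,0.022,-0.045,0,0],[-1,0.022,-0.045,0,0],[-1,0.022,-0.045,0,0],[-1,0,0,0,0],[-1,0,0,0,0]]'; python3 - <<'E'
from h import *
c=cams.capture('wrist'); cv2.imwrite('pics/w7.png',c['pixels'][:,:,::-1])
a=cams.capture('side');crop(a,'pics/s7.png',200,120,120,150,4)
E
```

```text
clock: 7.3
tcp_pos: [0.6306, 0.1124, 0.1837]
tcp_rot: [0.001, 1.0, -0.009, 0.01]
contact_force: [0.1, -1.0, -0.8]
opening: -0.0001
```

View pics/w7.png

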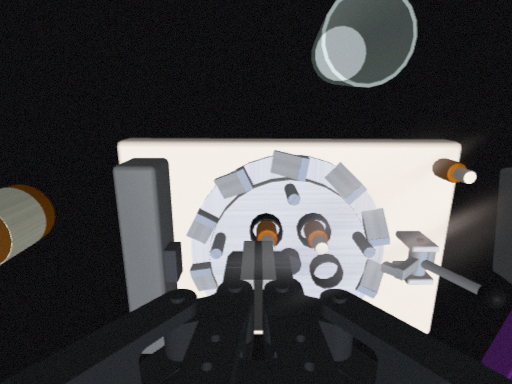

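View pics/s7.png

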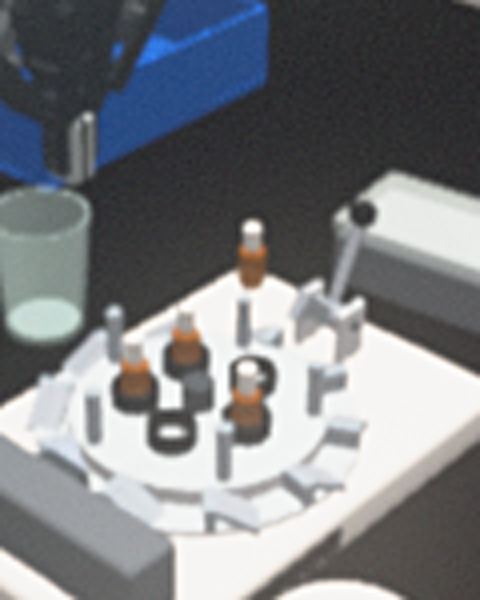

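Side view: the knob is out at (362,213), so the pawl is up. Peg 0 is at (115,310) and all vials are standing. Before descending I'll check peg 0's position from two views, and the beaker.

```bash
python3 - <<'E'
from h import *
c=cams.capture('wrist');a=cams.capture('side');b=cams.capture('top')
crop(c,'pics/w8.png',190,140,200,160,4)
print('side peg0',onz(a,200+114/4,120+308/4,.085))
print('exp in wrist',proj(c,[.6275,.0825,.085]),'tip target',proj(c,[.6306,.1075,.07]))
crop(b,'pics/t8.png',185,100,130,130,6)
E
```

```text
side peg0 [0.62951343 0.08278647 0.085     ]
exp in wrist [297.20688744 203.36454674] tip target [264.84823425 194.96276268]
```

View pics/w8.png

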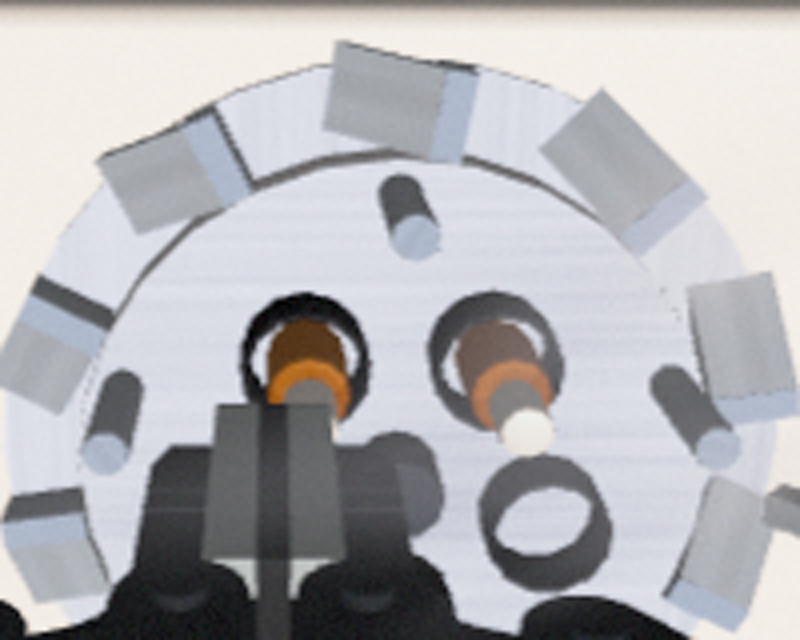

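```bash
python3 -m handwheel '[[-1,0,-0.003,0.035,0],[-1,0,-0.002,0.035,0],[-1,0,-0.001,0.03,0],[-1,0,0,0,0],[-1,0,0,0,0]]'; python3 - <<'E'
from h import *
c=cams.capture('wrist'); crop(c,'pics/w9.png',156,60,240,200,3)
a=cams.capture('side');crop(a,'pics/s9.png',200,150,120,100,5)
E
```

```text
clock: 8.18
tcp_pos: [0.6349, 0.1131, 0.0844]
tcp_rot: [0.001, 1.0, -0.013, 0.013]
contact_force: [0.1, -0.2, 0.2]
opening: 0.0002
```

View pics/w9.png

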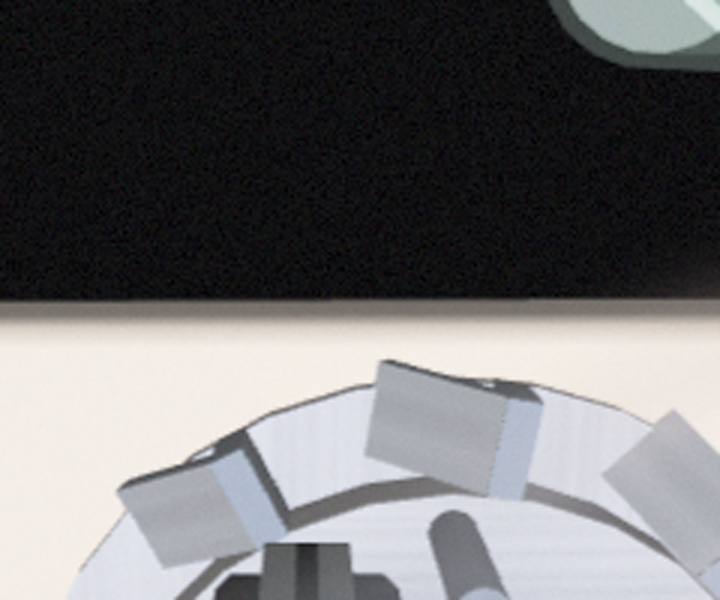

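View pics/s9.png

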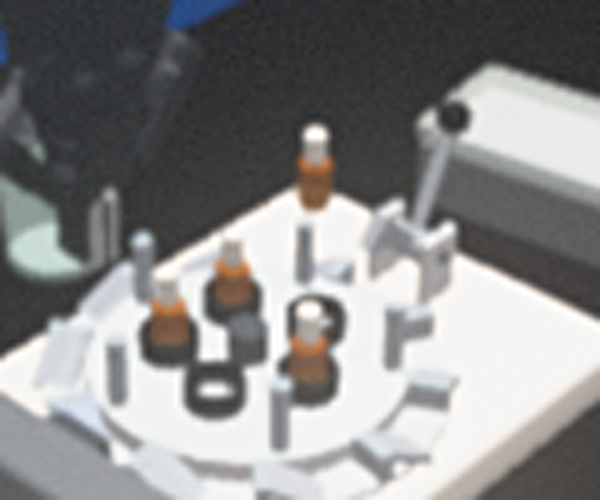

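```bash
python3 - <<'E'
from h import *
a=cams.capture('side');t=bot.observe()['tcp_pos']
for z in (0,.008,.015,.022): print(z,(proj(a,t+[0,0.007,-z])-[200,150])*5)
print((proj(a,[.6285,.083,.085])-[200,150])*5)
a['pixels']=np.clip(255*(a['pixels']/255.)**.45,0,255).astype(np.uint8); crop(a,'pics/s10.png',195,165,60,60,10)
E
```

```text
0 [ 76.3735852  265.60039827]
0.008 [ 77.10574445 280.07945603]
0.015 [ 77.74086    292.63939384]
0.022 [ 78.37088494 305.09866062]
[143.75736263 235.99260546]
```

View pics/s10.png

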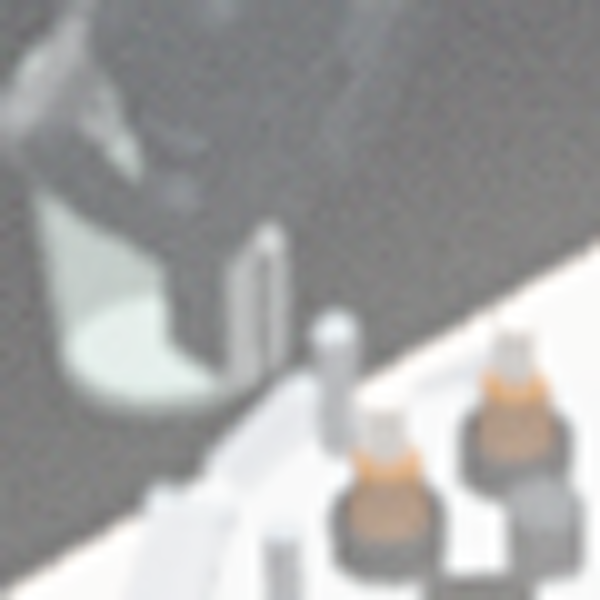

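The fingertip's end is at about z=0.077, beside peg 0, with nothing under it. I'll lower 9 mm for more overlap, then push in small steps.

```bash
python3 -m handwheel '[[-1,-0.005,0,0.009,0],[-1,-0.001,0.008,0,0],[-1,0,0.008,0,0],[-1,0,0,0,0]]'; python3 - <<'E'
from h import *
a=cams.capture('side');crop(a,'pics/s11.png',190,150,140,110,5)
E
```

```text
clock: 8.82
tcp_pos: [0.6292, 0.0962, 0.0766]
tcp_rot: [0.001, 1.0, -0.013, 0.014]
contact_force: [0.2, -0.2, 0.6]
opening: -0.0001
```

View pics/s11.png

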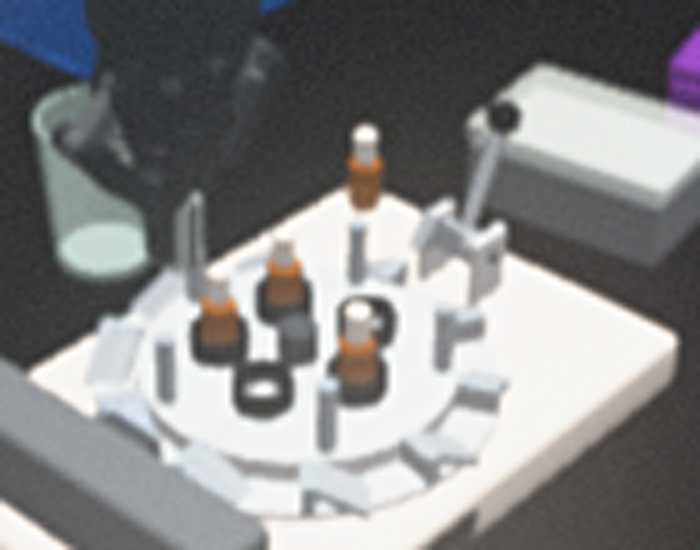

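```bash
python3 -m handwheel '[[-1,-0.001,0.008,0,0],[-1,-0.001,0.008,0,0],[-1,-0.002,0.008,0,0],[-1,0,0,0,0]]'; python3 - <<'E'
from h import *
a=cams.capture('side');crop(a,'pics/s12.png',190,150,140,110,5)
E
```

```text
clock: 9.38
tcp_pos: [0.625, 0.0716, 0.0767]
tcp_rot: [0.001, 1.0, -0.013, 0.015]
contact_force: [0.5, -0.2, 0.5]
opening: 0.0002
```

View pics/s12.png

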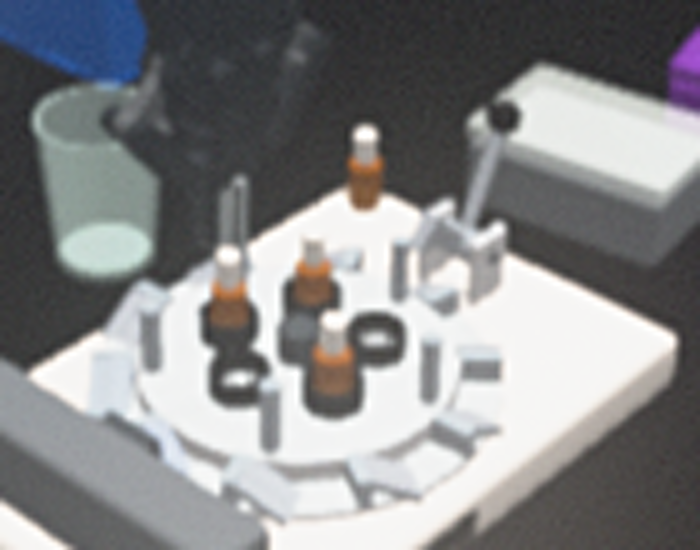

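The wheel turns with the peg. Peg tops are now at about (150,305), (269,382), (430,340) and (400,245), against (165,345), (327,385), (443,312) and (355,228) before. I'll compute the angle.

```bash
cat > ang.py <<'E'
from h import *
def ang(c,pk,org,s,ids=(1,2,3,4)):
    P=np.array([onz(c,org[0]+u/s,org[1]+v/s,.085)[:2] for u,v in pk])
    # fit circle centre+angle: p=c+.066*(cos,sin)(phi+72k)
    from scipy.optimize import least_squares
    f=lambda x:(P-x[:2]-.066*np.array([[np.cos(x[2]+k*2*np.pi/5),np.sin(x[2]+k*2*np.pi/5)] for k in ids])).ravel()
    r=least_squares(f,[.5625,.0835,-.3]); return r.x[:2],-r.x[2]-np.radians(1.2),np.abs(r.fun).max()
E
python3 - <<'E'
from ang import *
a=cams.capture('side')
print(ang(a,[(165,345),(327,385),(443,312),(355,228)],(190,150),5))
print(ang(a,[(150,305),(269,382),(430,340),(400,245)],(190,150),5))
E
```

```text
(array([0.55881427, 0.09002799]), np.float64(-0.0015546177802906076), np.float64(0.0025050882275914343))
(array([0.56031958, 0.08729086]), np.float64(0.40512271417445445), np.float64(0.0034120706748022173))
```

```bash
python3 -m handwheel '[[-1,-0.001,0.005,0,0],[-1,-0.001,0.005,0,0],[-1,0,0,0,0]]'; python3 - <<'E'
from h import *
a=cams.capture('side');crop(a,'pics/s13.png',200,165,110,90,7)
E
```

```text
clock: 9.85
tcp_pos: [0.6219, 0.0635, 0.0766]
tcp_rot: [-0.0, 1.0, -0.011, 0.014]
contact_force: [-0.2, -0.9, 1.6]
opening: 0.0001
```

View pics/s13.png

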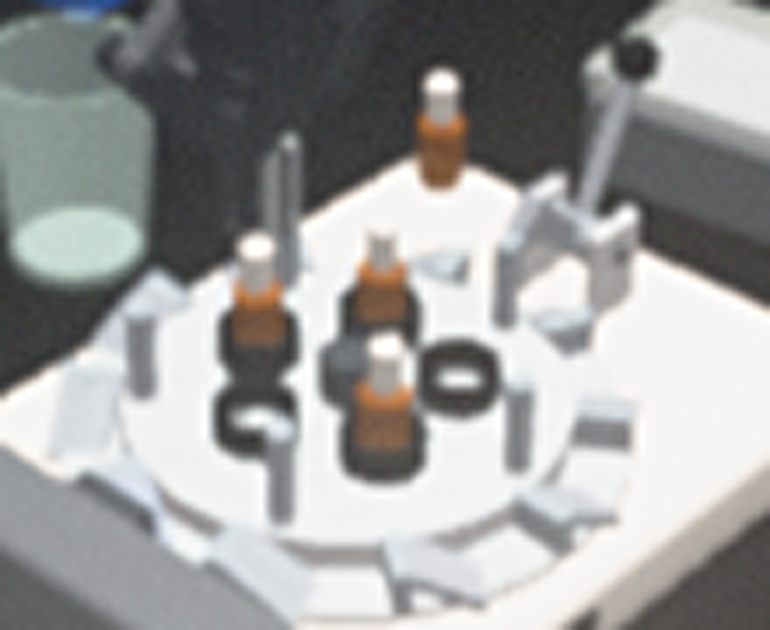

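Peg tops in this crop: peg1 (140,313), peg2 (280,430), peg3 (519,385), peg4 (508,245).

```bash
python3 - <<'E'
from ang import *
a=cams.capture('side')
print(ang(a,[(140,313),(280,430),(519,385),(508,245)],(200,165),7))
print('expected at .628 (this crop):')
th=-np.radians(1.2)-.628
for k in range(5):
    p=[.5605+.066*np.cos(th+k*2*np.pi/5),.0875+.066*np.sin(th+k*2*np.pi/5),.085]; print(k,(proj(a,p)-[200,165])*7)
E
```

```text
(array([0.55972235, 0.08810657]), np.float64(0.5109032153158265), np.float64(0.0013413485569528233))
expected at .628 (this crop):
0 [307.42090132 198.84270886]
1 [140.79383053 295.78849001]
2 [254.32342526 425.26554189]
3 [505.32447302 394.94272063]
4 [521.7926204 253.2606233]
```

```bash
python3 -m handwheel '[[-1,-0.001,0.004,0,0],[-1,0,0.004,0,0],[-1,0,0,0,0]]'; python3 - <<'E'
from h import *
a=cams.capture('side');crop(a,'pics/s14.png',200,165,110,90,7)
E
```

```text
clock: 10.32
tcp_pos: [0.6193, 0.0577, 0.0766]
tcp_rot: [-0.001, 1.0, -0.01, 0.013]
contact_force: [-0.4, -0.1, 1.9]
opening: 0.0
```

View pics/s14.png

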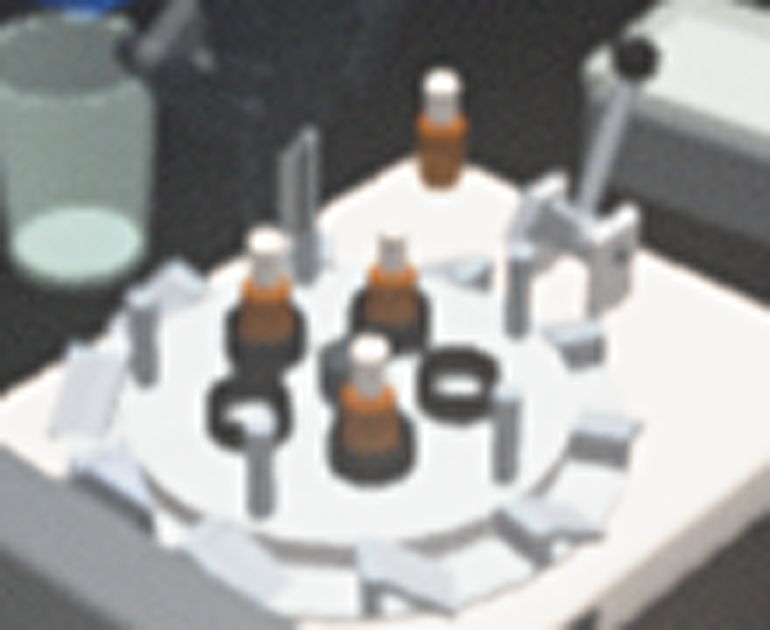

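Peg tops are at (142,300), (259,425), (508,395) and (521,252), nearly at the expected positions. I'll check, then back the finger off and view from above.

```bash
python3 -m handwheel '[[-1,0.004,-0.006,0,0],[-1,0,0,-0.04,0],[-1,0,0,-0.04,0],[-1,0,0,-0.03,0],[-1,0,0,0,0],[-1,0,0,0,0]]'; python3 - <<'E'
from ang import *
a=cams.capture('side')
print(ang(a,[(142,300),(259,425),(508,395),(521,252)],(200,165),7))
crop(a,'pics/s15.png',200,165,110,90,7)
w=cams.capture('wrist');crop(w,'pics/w15.png',190,120,200,160,4)
E
```

```text
clock: 11.12
tcp_pos: [0.624, 0.0624, 0.1887]
tcp_rot: [-0.0, 1.0, -0.011, 0.015]
contact_force: [0.0, -0.6, -0.4]
opening: 0.0001
(array([0.55994964, 0.08759109]), np.float64(0.6108720923393728), np.float64(0.000780393993082662))
```

View pics/s15.png

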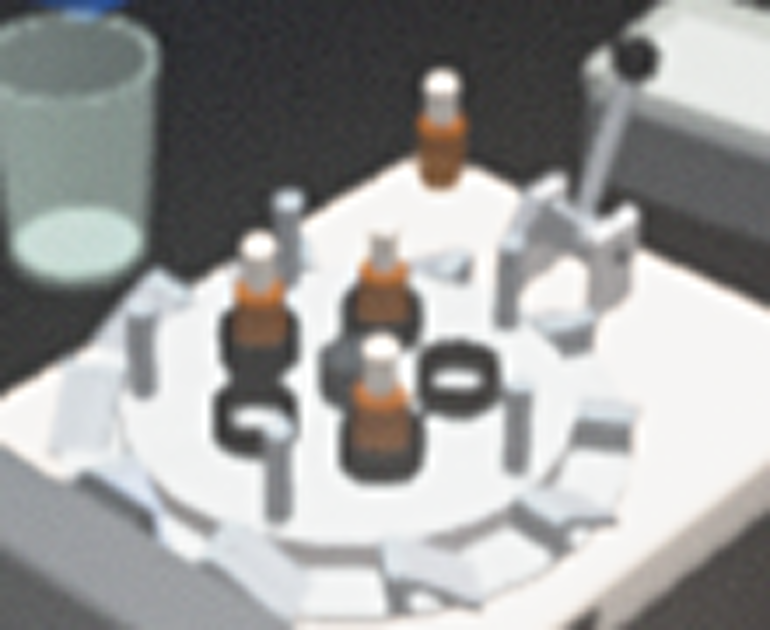

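View pics/w15.png

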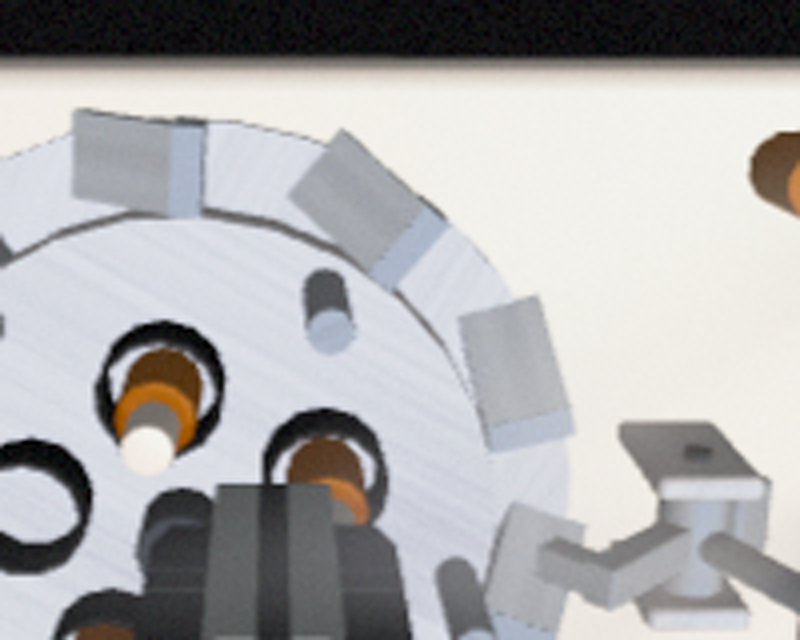

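After retreating, the pegs are back at (140,313), (279,430), (517,385) and (510,245), which is about 0.52 rad. The retreat dragged the peg back with the finger. The pawl is still up, but I need ±0.08 for the drop. I'll go down again behind the peg, push to about 0.63, and this time leave straight up.

```bash
python3 -m handwheel '[[-1,0.004,-0.018,0,0],[-1,0,0,0.037,0],[-1,0,0,0.037,0],[-1,0,0,0.037,0],[-1,0,0,0,0],[-1,0,0,0,0]]'; python3 - <<'E'
from h import *
a=cams.capture('side');crop(a,'pics/s16.png',200,165,110,90,7)
w=cams.capture('wrist');crop(w,'pics/w16.png',190,100,200,160,4)
E
```

```text
clock: 11.98
tcp_pos: [0.6322, 0.0895, 0.0728]
tcp_rot: [-0.002, 1.0, -0.009, 0.014]
contact_force: [0.0, 0.6, 0.7]
opening: 0.0002
```

View pics/s16.png

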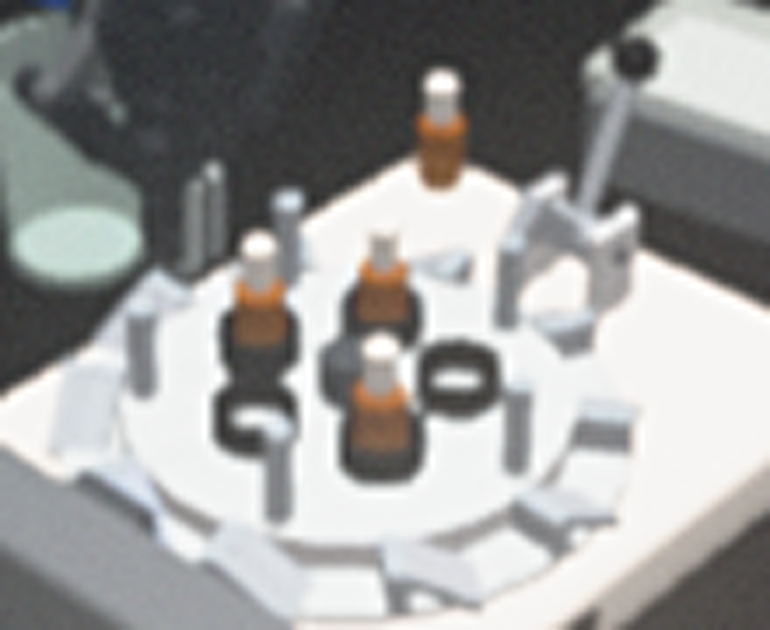

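View pics/w16.png

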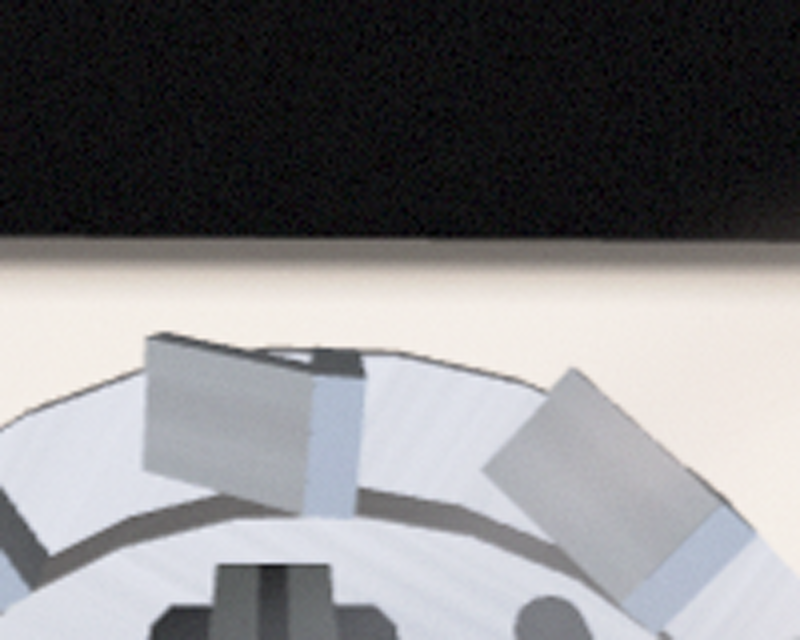

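```bash
python3 -m handwheel '[[-1,-0.004,0.01,0,0],[-1,-0.003,0.01,0,0],[-1,-0.003,0.008,0,0],[-1,-0.001,0.003,0,0],[-1,0,0,0,0],[-1,0,0,0,0]]'
```

```text
clock: 12.82
tcp_pos: [0.6211, 0.0564, 0.0757]
tcp_rot: [-0.003, 1.0, -0.009, 0.016]
contact_force: [-0.6, 0.6, 0.1]
opening: 0.0
```

```bash
python3 -m handwheel '[[-1,0,0,0,0]]'; python3 - <<'E'
from h import *
a=cams.capture('side');crop(a,'pics/s17.png',200,165,110,90,7)
E
```

```text
clock: 12.95
tcp_pos: [0.6213, 0.0565, 0.0757]
tcp_rot: [-0.003, 1.0, -0.009, 0.016]
contact_force: [-0.4, 0.4, 1.1]
opening: 0.0
```

View pics/s17.png

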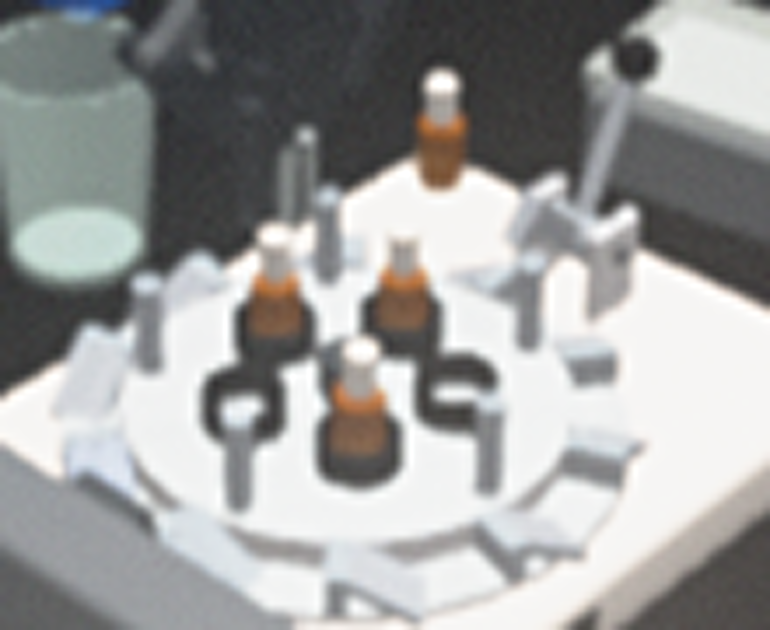

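```bash
python3 - <<'E'
from ang import *
a=cams.capture('side')
print(ang(a,[(328,197),(147,285),(238,410),(490,402),(533,262)],(200,165),7,range(5)))
E
```

```text
(array([0.56101349, 0.08631909]), np.float64(0.7296312923137064), np.float64(0.002685032159019815))
```

The wheel coasted ahead of the finger to about 0.73. It is still below 0.748, but 0.1 too far, and the fingertip at (295,215) stands clear of peg 0 at (328,235). I'll lift straight out, come down on the other side of peg 0 and nudge it back slowly.

```bash
python3 -m handwheel '[[-1,0,0,-0.03,0],[-1,0,0,-0.03,0],[-1,0,0.02,0,0],[-1,0,0.022,0,0],[-1,0,0,0,0],[-1,0,0,0,0]]'; python3 - <<'E'
from h import *
a=cams.capture('side');crop(a,'pics/s18.png',200,165,110,90,7)
E
```

```text
clock: 13.8
tcp_pos: [0.6173, 0.0103, 0.1342]
tcp_rot: [-0.001, 1.0, -0.01, 0.014]
contact_force: [-0.8, -0.2, 0.1]
opening: 0.0003
```

View pics/s18.png

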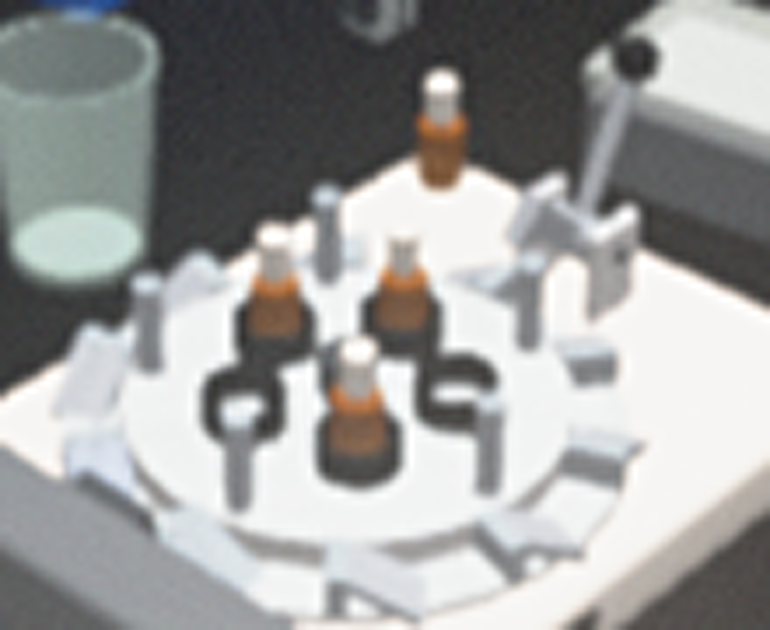

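```bash
python3 -m handwheel '[[-1,0,0,0.03,0],[-1,0,0,0.026,0],[-1,0,0,0,0],[-1,0,-0.005,0,0],[-1,0,-0.004,0,0],[-1,0,0,0,0]]'; python3 - <<'E'
from h import *
a=cams.capture('side');crop(a,'pics/s19.png',200,165,110,90,7)
E
```

```text
clock: 14.6
tcp_pos: [0.6206, 0.0243, 0.079]
tcp_rot: [-0.002, 1.0, -0.007, 0.016]
contact_force: [0.6, 0.9, 0.4]
opening: -0.0
```

View pics/s19.png

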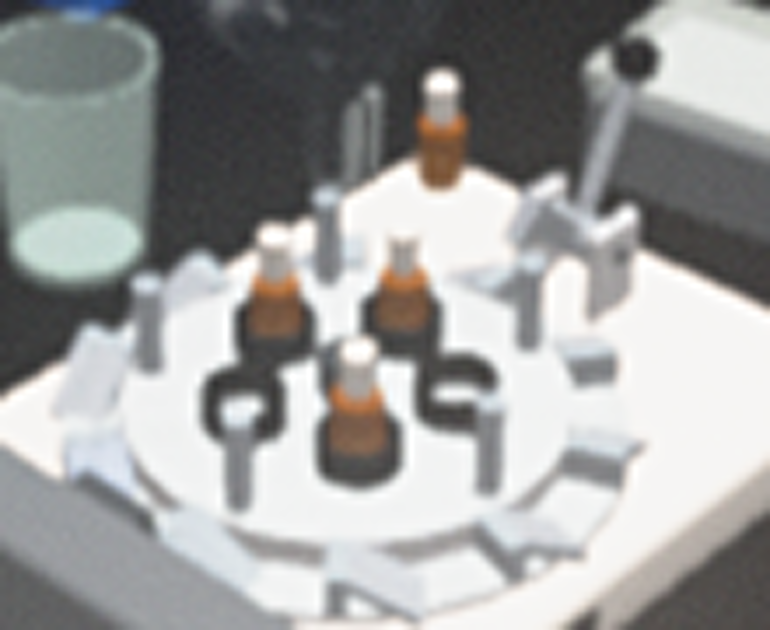

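```bash
python3 -m handwheel '[[-1,-0.003,-0.002,0,0],[-1,-0.001,-0.003,0,0],[-1,0,0,0,0]]'; python3 - <<'E'
from h import *
a=cams.capture('side');crop(a,'pics/s20.png',200,165,110,90,7)
E
```

```text
clock: 15.02
tcp_pos: [0.6168, 0.0287, 0.0796]
tcp_rot: [-0.002, 1.0, -0.008, 0.017]
contact_force: [0.4, 0.6, 1.1]
opening: 0.0002
```

View pics/s20.png

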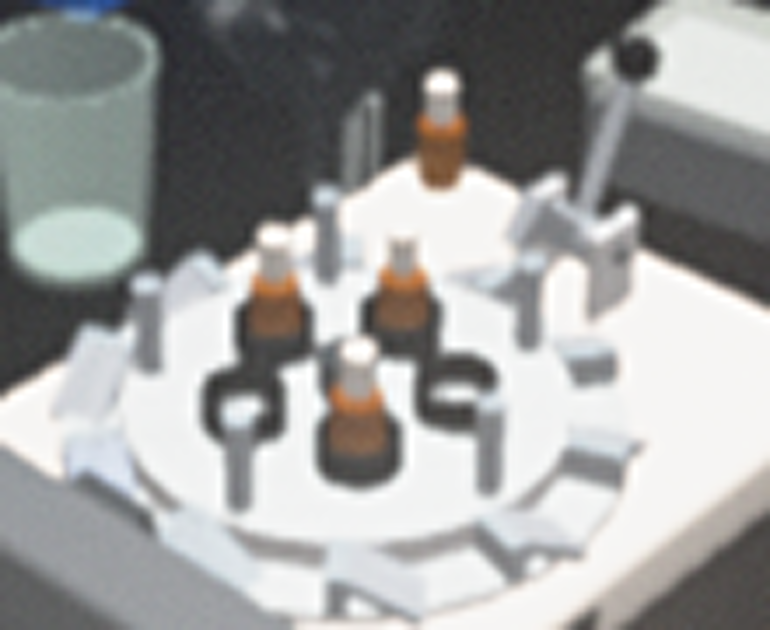

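```bash
python3 -m handwheel '[[-1,0,-0.002,0.002,0],[-1,0,-0.003,0,0],[-1,0,0,0,0]]'; python3 - <<'E'
from h import *
a=cams.capture('side');crop(a,'pics/s21.png',200,165,110,90,7)
E
```

```text
clock: 15.45
tcp_pos: [0.6181, 0.032, 0.0777]
tcp_rot: [-0.001, 1.0, -0.009, 0.017]
contact_force: [0.3, -0.2, -0.4]
opening: 0.0
```

View pics/s21.png

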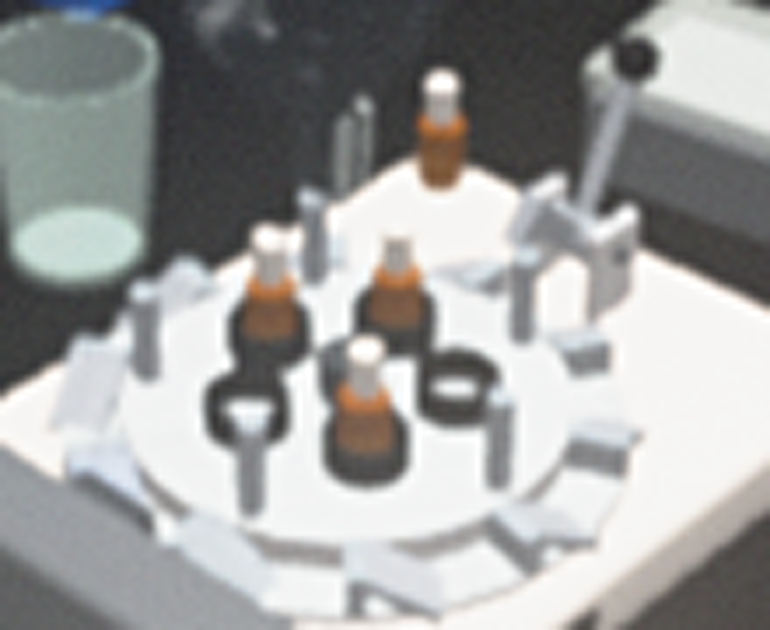

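```bash
python3 - <<'E'
from ang import *
a=cams.capture('side')
print(ang(a,[(313,198),(144,292),(250,415),(500,398),(527,256)],(200,165),7,range(5)))
E
python3 -m handwheel '[[-1,0,0,-0.03,0],[-1,0,0,-0.03,0],[-1,0,0,-0.03,0],[-1,0,0,-0.02,0],[-1,0,0,0,0],[-1,0,0,0,0]]'; python3 - <<'E'
from h import *
a=cams.capture('side');crop(a,'pics/s22.png',200,165,110,90,7)
E
```

```text
(array([0.5609163 , 0.08664817]), np.float64(0.6649018108019182), np.float64(0.0026519526703871477))
clock: 16.3
tcp_pos: [0.6104, 0.0361, 0.1883]
tcp_rot: [-0.003, 1.0, -0.007, 0.013]
contact_force: [0.2, -0.4, -0.1]
opening: -0.0003
```

View pics/s22.png

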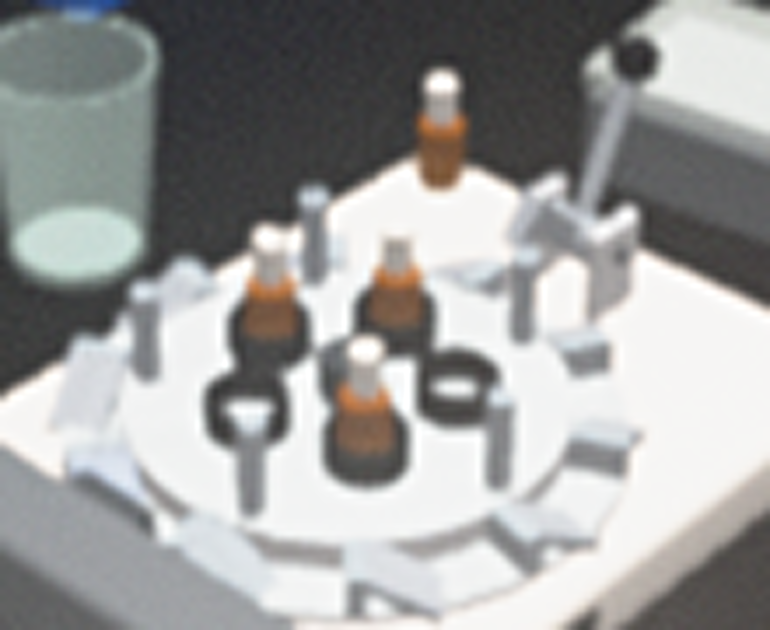

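The wheel is at rest at about 0.66 rad and stayed there when I lifted out. It is within the drop window of 0.628±0.08, with the pawl up and the vials standing. Now I'll go to the outer side of the knob.

```bash
python3 -m handwheel '[[-1,-0.017,0.045,0,0],[-1,-0.017,0.045,0,0],[-1,-0.017,0.042,0,0],[-1,0,0,0,0],[-1,0,0,0,0]]'; python3 - <<'E'
from h import *
a=cams.capture('side');crop(a,'pics/s23.png',210,110,110,120,5)
w=cams.capture('wrist');cv2.imwrite('pics/w23.png',w['pixels'][:,:,::-1])
E
```

```text
clock: 16.98
tcp_pos: [0.5539, -0.0967, 0.1803]
tcp_rot: [-0.004, 1.0, -0.005, 0.009]
contact_force: [-0.0, -0.3, 0.2]
opening: -0.0
```

View pics/w23.png

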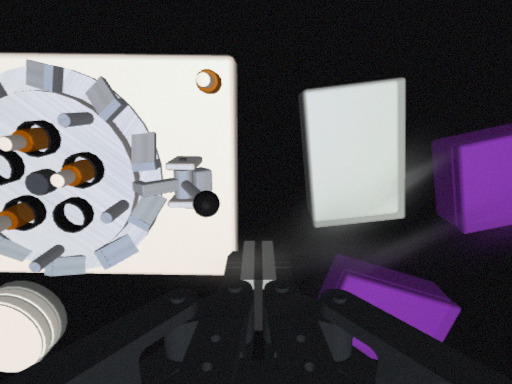

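The knob is at (206,203) and the fingertip at (258,245), on the knob's outer side. Descending beside it.

```bash
python3 -m handwheel '[[-1,0.003,0,0.03,0],[-1,0.002,0,0.03,0],[-1,0,0,0.018,0],[-1,0,0,0,0],[-1,0,0,0,0]]'; python3 - <<'E'
from h import *
w=cams.capture('wrist');crop(w,'pics/w24.png',156,100,200,160,4)
print(onz(w,206,203,.114))
E
```

```text
clock: 17.7
tcp_pos: [0.5638, -0.0906, 0.1014]
tcp_rot: [-0.005, 1.0, -0.001, 0.011]
contact_force: [-0.5, -0.4, 0.4]
opening: -0.0003
[ 0.59594527 -0.06735688  0.114     ]
```

View pics/w24.png

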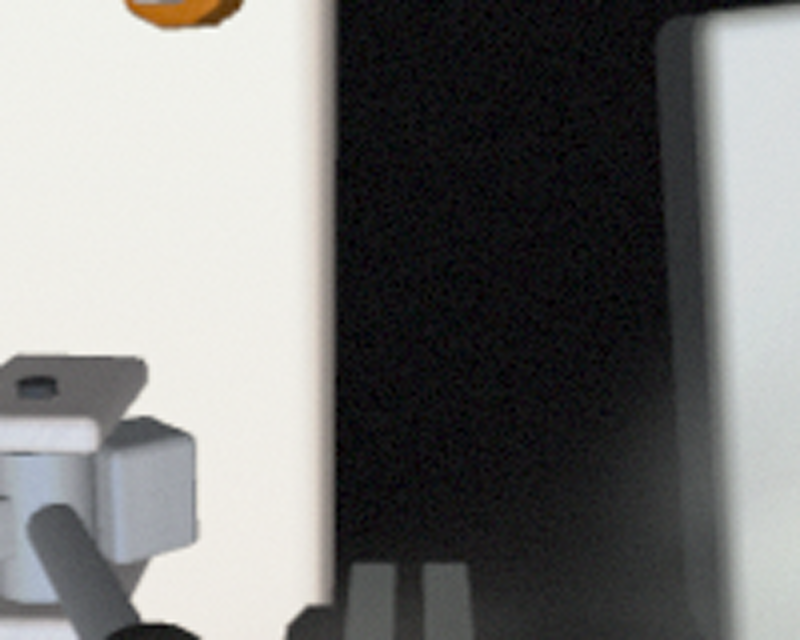

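```bash
python3 -m handwheel '[[-1,-0.001,-0.011,0,0],[-1,0,-0.011,0,0],[-1,0,-0.011,0,0],[-1,0,-0.01,0,0],[-1,0,0,0,0]]'; python3 - <<'E'
from h import *
w=cams.capture('wrist');crop(w,'pics/w25.png',106,100,200,160,4)
E
```

```text
clock: 18.38
tcp_pos: [0.5642, -0.0433, 0.1042]
tcp_rot: [-0.005, 1.0, -0.0, 0.013]
contact_force: [-0.0, 0.1, 0.5]
opening: -0.0001
```

View pics/w25.png

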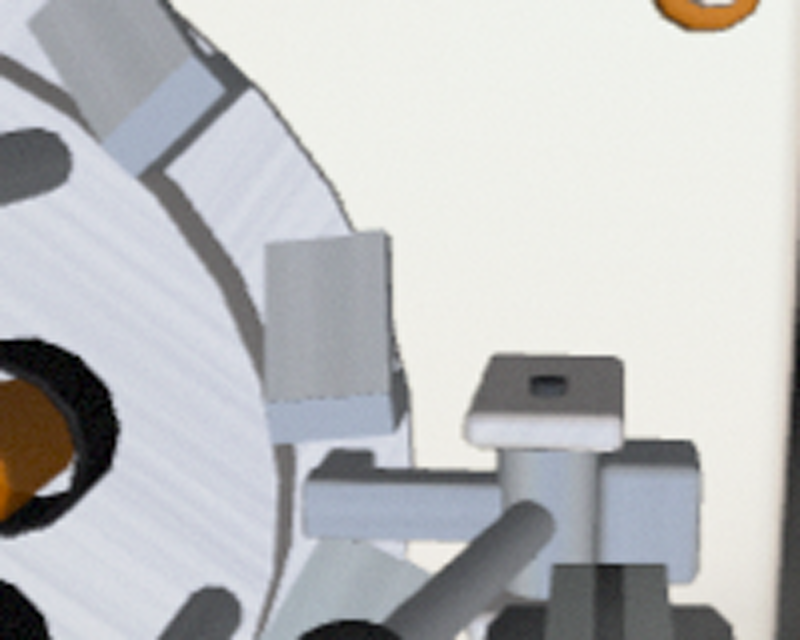

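The pawl has dropped: the nose lies level at (350,500) between the teeth, and the lever leans inward away from the finger. I'll withdraw outward and up, then check.

```bash
python3 -m handwheel '[[-1,0,0.01,0,0],[-1,0,0.01,0,0],[-1,0,0,-0.04,0],[-1,0,0,-0.04,0],[-1,-0.03,0.04,-0.03,0],[-1,-0.03,0.04,0,0],[-1,-0.03,0.04,0,0],[-1,0,0.04,0,0],[-1,0,0,0,0],[-1,0,0,0,0]]'; python3 - <<'E'
from h import *
a=cams.capture('side');crop(a,'pics/s26.png',170,150,160,120,5)
t=cams.capture('top');crop(t,'pics/t26.png',185,100,180,150,4)
E
```

```text
clock: 19.68
tcp_pos: [0.4649, -0.2422, 0.214]
tcp_rot: [-0.003, 1.0, -0.008, 0.013]
contact_force: [0.5, 0.1, 0.3]
opening: 0.0
```

View pics/s26.png

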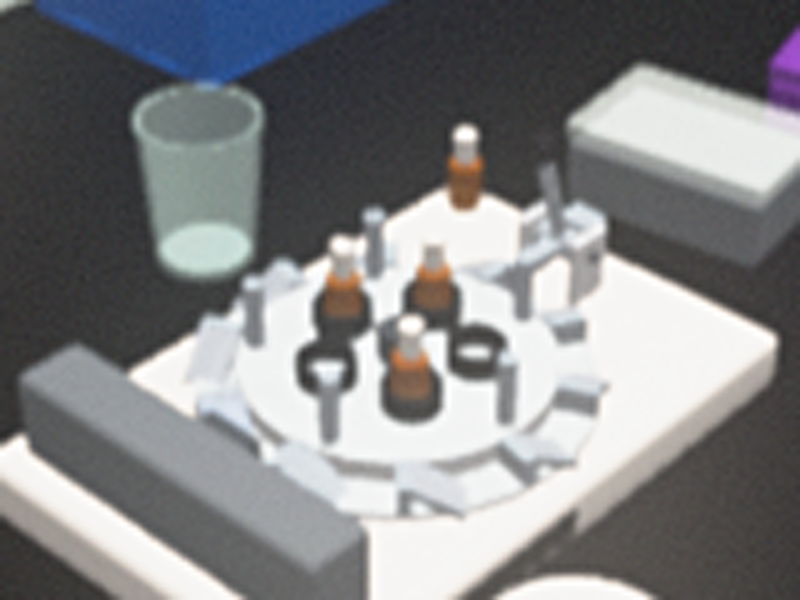

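View pics/t26.png

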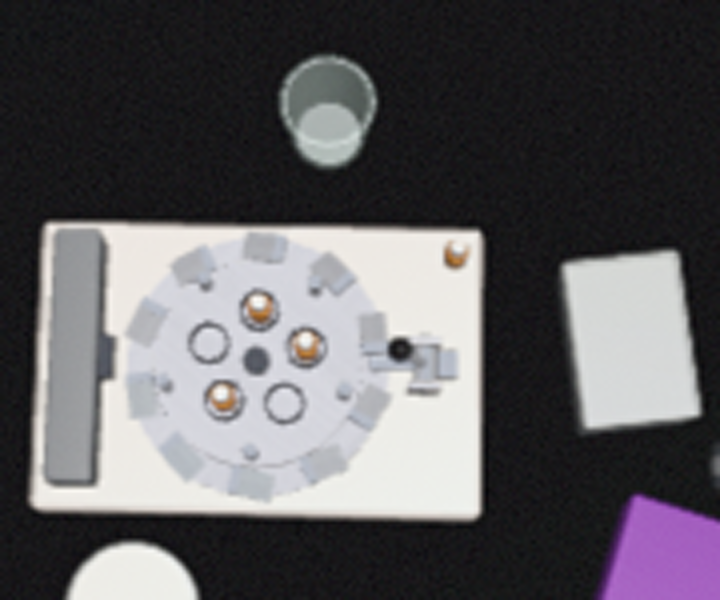

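```bash
python3 - <<'E'
from ang import *
t=cams.capture('top')
print(ang(t,[(316,290),(207,284),(166,385),(251,453),(345,391)],(185,100),4,range(5)))
print('initial, same view:',ang(t,[(387,133),(253,225),(300,383),(467,383),(520,225)],(185,145),6,range(5)))
g=t['pixels'].max(2); k=(g[182:193,280:293]<60); ys,xs=np.nonzero(k); print('knob px',xs.mean()+280,ys.mean()+182,len(xs),onz(t,xs.mean()+280,ys.mean()+182,.118))
s=bot.observe(); print(s['clock'],s['contact_force'])
E
```

```text
(array([0.55814453, 0.08062574]), np.float64(0.6557914567460302), np.float64(0.0022318662853211615))
initial, same view: (array([0.55866412, 0.08067598]), np.float64(-0.01552084889858436), np.float64(0.0020911366539003856))
knob px 284.6470588235294 187.0 17 [ 0.56097798 -0.01578158  0.118     ]
19.825 [-0.27486201 -1.04495691  1.19551411]
```

The knob is at the same pixel as at the start (284.6,187.0), so the pawl is fully down. The wheel reads 0.656 rad, which is within limits. The vials are standing and the bystanders are where they were.

```bash
python3 -c "
from plant import bot
print(bot.hand_in())"
```

```text
the job is handed in; nothing more can be done
None
```

The wheel is one notch back with the pawl down in the new notch, and I handed the job in at about 20 s of the 64 s; no verdict was reported.

**What I did**
- I pushed the knob outward until the pawl tipped over and stayed up. The first pass skimmed over the knob, because the shut fingertips reached only about 8 mm past the TCP in the pictures, not the stated 22 mm. The second pass, lower down, worked.
- I pushed the wheel clockwise by peg 0:
  - The first push reached about 0.61 rad, but backing the finger off dragged the wheel to about 0.52.
  - The second push coasted to about 0.73, close to the 0.748 limit of step 2.
  - A slow nudge from the other side brought it to about 0.66.
- I then pushed the knob in from outside and the pawl dropped.

**Last checks**
- **Pawl:** the knob is at the same pixel as at the start, (284.6, 187.0), so the pawl is fully down.
- **Wheel:** it reads 0.656 rad from the top view (start −0.016). The side view gave 0.665 just before the pawl dropped. Both are inside 0.468 to 0.748.
- **Vials and bystanders:** by eye, the three vials stand in their cups and vial_d stands on the deck. The beaker, tip box and dishes look unmoved. The reagent bottle was outside the last crops, but the arm never went near it.
- **Robot:** it stands clear, about 0.2 m from the carousel. The contact force read about 1 N, within the sensor noise.

The camera views differed from each other by 3–7 mm in the wheel's centre, so the angle is good to about 0.03 rad.

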